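# Clamp a display board and roll its facing panels down

## Task

Slide the display board fully back against the aluminium fence of the jig and turn the black clamp knob clockwise until the brass indicator tab pops out of the column. Then take the hand roller from its rest and roll it under steady, moderate pressure along the row of five dark panels, so that every panel is pressed down fully into the board, and stand the roller upright back on the two rails of its rest. Use only the roller to press the panels, and leave the bell, the bowl of hazelnuts and the card stand where they are.

Things in the scene. Friction and masses are not known exactly. Their poses are not given: they have to be found in the camera images.
- jig: Jig fixed to the counter. Its origin lies on the counter (z = 0) exactly where the centre of the board's underside belongs; x points away from the robot toward the fence, y to the left along the fence, z up. Fence: aluminium bar 16 mm high, 250 mm long, its straight face at x = +65.5 mm. A dark steel clamp stands behind the fence's left end.
- clamp_foot_point (a point): Underside of the clamp's round sprung rubber foot (22 mm wide), at x = +45, y = +92 mm of the jig, about 21 mm above the counter when slack. It hangs from an arm (28 mm wide, z = 48 to 66 mm) that reaches forward from the column (x = 102 to 138 mm of the jig, 66 mm high). The board slides under it.
- knob_grip (a point): Grip point of the clamp knob, on its vertical axis, 93 mm above the counter. The knob is a black upright bar 56 mm long (along this point's x axis), 16 mm thick (along its y axis), z = 76 to 106 mm. Seen from above the bar starts turned about +0.65 to +0.5 rad from the jig's x axis and turns clockwise (its yaw falls) to tighten.
- clamp_knob (a joint): Turn of the knob, rad: 0 slack, growing clockwise from above, stop at 1.3; takes about 0.15 N m, stays where left. Lowers the foot 7 mm per rad. With the board under the foot they meet at about 0.5 and the set force of about 7 N makes the tab rise from there, out fully by about 1 (with no board there the tab never comes out). Turn to about 1.2, in one grasp.
- indicator_tab (a joint): Travel of the brass indicator tab (round pin, 12 mm across) in the top of the clamp column, m, measured against the screw: 0 while the clamp holds with less than its set force (top of the pin flush with the column or just below), above 0.008 popped out (the pin then stands 4 to 20 mm out of the column). Reads about 0.019 to 0.028 with the knob at 1.1 to 1.3.
- board: Loose white display board 130 (x) by 240 (y) by 18 mm, 0.6 kg, flat on the counter; origin at the centre of its underside. Starts 45 to 62 mm short of the fence. Five dark wooden panels, 94 (x) by 29 mm (y), at x = 0, y = -95, -65, -35, -5, +25 mm; tops 23 mm above the underside, 19 mm when pressed home. The foot bears on the plain part, y = +40 to +120 mm.
- rest: Wooden roller rest fixed to the counter: two parallel rails 30 mm high, 70 mm long in y, centred at x = +-73 mm (each 22 mm wide), on a base of 176 by 70 mm. Origin at the centre of its underside.
- roller: Hand roller, 0.44 kg, on the rest. Origin: middle, level with the underside of its two flat feet (x to +-82, y to +-28 mm); z up, x along the axle, rolls along y. Wooden handle: 76 (x) by 28 mm (y, the grasp), z = 52 to 98 mm. Rubber drum 40 mm in diameter, 104 mm long, lowest line 16 mm under the origin unloaded: on a pressed-home panel the origin is 35 mm above the counter.
- roller_axle (a joint): How far the sprung axle of the drum is pushed up into the frame, m: 0 unloaded, 0.010 end stop. The spring presses with about 3 N at first contact and 0.9 N more per mm (about 9 N at 0.006). A panel starts to go down at about 4 N.
- roller_drum (a joint): Turn of the drum on its axle, rad, either way; it turns freely as the roller rolls (20 mm per rad).
- panel0 (a joint): How far panel 0 (counted along the board's +y, toward the clamp) has been pressed down, m: 0 standing proud, 0.004 fully down; pressed home counts above 0.003. Friction keeps it where it is.
- panel1 (a joint): How far panel 1 (counted along the board's +y, toward the clamp) has been pressed down, m: 0 standing proud, 0.004 fully down; pressed home counts above 0.003. Friction keeps it where it is.
- panel2 (a joint): How far panel 2 (counted along the board's +y, toward the clamp) has been pressed down, m: 0 standing proud, 0.004 fully down; pressed home counts above 0.003. Friction keeps it where it is.
- panel3 (a joint): How far panel 3 (counted along the board's +y, toward the clamp) has been pressed down, m: 0 standing proud, 0.004 fully down; pressed home counts above 0.003. Friction keeps it where it is.
- panel4 (a joint): How far panel 4 (counted along the board's +y, toward the clamp) has been pressed down, m: 0 standing proud, 0.004 fully down; pressed home counts above 0.003. Friction keeps it where it is.
- service_bell: Silver counter bell, 80 mm diameter, 60 mm high, a bystander; origin at the centre of its underside.
- hazel_bowl: Oval bowl of hazelnuts, 94 x 128 x 53 mm, a bystander; origin at the centre of its underside.
- card_stand: Small oak block with an upright card, 24 x 85 x 57 mm, a bystander; origin at the centre of its underside.

How it is judged:
By the outcome, as a careful person would: the job done as asked, in the order asked, and still so for the second after the job is handed in, with the robot touching nothing.
It also fails if it takes over 72 s, if anything falls off the work surface, if the arm or the gripper's body presses on something with over 40 N, if the wrist force passes 120 N, or if a joint passes its speed limit or range.

## Robot

A 6-joint arm with a two-finger parallel gripper is mounted at the origin on a cart in front of the work surface, level with it; the furniture and walls round the work are solid. World frame = base frame: x ahead of the robot, y to its left, z up, the work surface at z = 0. Lengths are in m, angles in rad, forces in N, time in s.
With the tool pointing down it reaches from about 0.425 to 0.95 m from the base axis. Payload 3.5 kg.
Tool frame: the origin (TCP) lies at the very end of the fingers, on their centre line; the grasp point (between the pads) lies ctrl.tcp_to_grasp behind it (ctrl.tcp_to_grasp is the distance from the TCP to the grasp point, in m); z points along the fingers, y is the line along which they close (so a half turn about z gives the same grasp; the last joint's range is limited). The gripper opens to 85 mm and grips with 20 to 120 N. Pads are 22 mm wide; open, the fingers measure 114 mm over their backs; the gripper's body (76 mm by 85 mm) begins 54 mm behind the grasp point. The pads swing forward as they close: fully open they stand 13 mm farther back than shut.
Start: joints at [1.159, 0.286, 1.577, -0, 1.279, -0.15], TCP at [0.175, 0.652, 0.231] pointing down, gripper open.
Joint ranges: [-2.77, 2.77], [-0.9, 2.22], [0.21, 2.48], [-1.53, 4.67], [0.24, 2.81], [-2.84, 2.84]. Speed limits (rad/s): [2.79, 2.79, 3.14, 3.14, 3.14, 3.14].

## Interface

Orientations are given as a unit quaternion [x, y, z, w].
In Python, from plant import ctrl gives the robot as it stands.
- The arm moves only by the shell command python3 -m inch 'ROWS' [FORCE]. ROWS is JSON, a list of rows, each an object with "slide": the shift along the tool's x, y, z in cm, a list of three; "turn": the turn about the tool's z in rad; "grip": the finger opening in cm, from 0 to 8.54. A call has 1 to 20 rows; each row is the pose to reach, as a shift and turn from the pose commanded when the call began, along the tool's axes at that moment; what a row does not reach only later rows make up. A row lasts 1/10 s, in which the tool goes at most 50 mm and 8.59 degrees, less where a joint would pass 70% of its speed; a pose out of reach is approached as far as the arm can. A call with a gripper value outside its range is refused whole. The fingers move at their own pace and stop on an object; FORCE is the grip in N (left out, the last holds). Time passes only in rows, so rows that repeat a pose let the fingers close. It gives the time, the measured TCP pose, the force, the opening and the grip force at its end, in the units of the state.
- ctrl.get_state(): the state, without advancing time (a new reading comes with each control period).
- ctrl.read_camera(name): name is "scene" or "side" or "wrist"; returns (picture, depth): 420x560x3 uint8, red, green, blue; 420x560 float32, m along the optical axis (not along the pixel's ray), 0 where there is no reading.
- ctrl.camera_info(name): a dict with "K" (3x3 intrinsics, pixels), "camera_from_world" (4x4, takes a point from world to camera coordinates); the wrist camera has in their place "T_tool_cam" (4x4, takes a point from camera to tool coordinates, whose origin is the TCP and whose axes are the flange's). Camera axes: x right, y down, z forward; pixel columns grow to the right and rows downward; lengths in m; the calibration is good to about 2 mm. A picture is of the moment at which its call begins: read the wrist's pose just before it. camera_info takes no time and is no camera call.
- ctrl.sign_off(): hands the job in; it is judged then, once.
The state is a dict: "time": time; "qpos": joint angles; "dq": joint speeds; "joint_efforts": joint torques, N m; "eef_pos": TCP position; "tcp_rot": TCP orientation; "contact_force": force on the tool from outside, world axes, zero at the start; "wrist_torque": the same for the moment, N m; "opening": opening from 0.0 (shut) to 1.0 (fully open); "finger_force": force on a finger pad.
Only numpy, scipy, OpenCV 4.12 (cv2) and the standard library are available. Lean on these libraries where they do the work, as an engineer would, in place of code of your own. Each camera call takes 0.05 s, during which the arm holds its last target. There are 200 camera calls.

## Working session

There is one attempt and no reset: what is moved stays moved. The work goes in short steps, Python scripts to look and compute and a shell command to move; the robot and the scene stay as the last step left them, time stands still between calls to the robot, and variables do not carry over. Pictures are saved under pics/ and viewed, at most 10 in all, crops included, and the job is handed in when it is done.

```bash
ls; mkdir -p pics
cat > h.py <<'E'
import numpy as np, cv2
from plant import ctrl
from scipy.spatial.transform import Rotation as R
def cam(n):
    s=ctrl.get_state(); im,d=ctrl.read_camera(n); i=ctrl.camera_info(n); K=np.array(i["K"])
    if n=="wrist":
        T=np.eye(4);T[:3,:3]=R.from_quat(s["tcp_rot"]).as_matrix();T[:3,3]=s["eef_pos"];W=T@np.array(i["T_tool_cam"])
    else: W=np.linalg.inv(np.array(i["camera_from_world"]))
    return im,d,K,W
def pts(d,K,W):
    v,u=np.indices(d.shape); P=np.stack([(u-K[0,2])/K[0,0]*d,(v-K[1,2])/K[1,1]*d,d],-1)
    P=P@W[:3,:3].T+W[:3,3]; P[d<=0]=np.nan; return P
def ray(u,v,z,K,W):
    r=W[:3,:3]@np.array([(u-K[0,2])/K[0,0],(v-K[1,2])/K[1,1],1]); o=W[:3,3]; return o+r*(z-o[2])/r[2]
def save(n,im): cv2.imwrite(f"pics/{n}.png",im[:,:,::-1])
E
python3 - <<'E'
from h import *
s=ctrl.get_state(); print(s, ctrl.tcp_to_grasp)
print(R.from_quat(s["tcp_rot"]).as_matrix().round(3))
for n in("scene","side","wrist"):
    im,d,K,W=cam(n); np.savez("/tmp/"+n,im=im,d=d,K=K,W=W); print(n,W.round(2).tolist())
a=np.hstack([np.load("/tmp/scene.npz")["im"]]); save("s0",a); save("d0",np.load("/tmp/side.npz")["im"])
E
```

```text
pics
{'time': 0.0, 'qpos': array([ 1.15904304e+00,  2.87195352e-01,  1.57820279e+00, -9.59558277e-06,
        1.27860998e+00, -1.50032252e-01]), 'dq': array([-0.0005927 ,  0.00114109, -0.00058135,  0.00059371, -0.00152392,
       -0.00080049]), 'joint_efforts': array([-1.88402319e-04, -4.05978405e+01, -2.92629701e+01, -6.30786985e-05,
        5.68077070e-03, -2.23258148e-06]), 'eef_pos': array([0.1743748 , 0.65139303, 0.22991344]), 'tcp_rot': array([ 1.30485879e-01,  9.91449432e-01, -1.16167213e-03, -3.30386881e-04]), 'contact_force': array([ 0.47292761, -0.05553443,  0.28629269]), 'wrist_torque': array([ 0.02465764, -0.04975132,  0.04842271]), 'finger_force': 0.0, 'opening': 0.9981521963959545} 0.0187
[[-0.966  0.259 -0.001]
 [ 0.259  0.966 -0.002]
 [ 0.    -0.002 -1.   ]]
scene [[-0.88, -0.35, 0.33, 0.29], [-0.48, 0.61, -0.63, 0.5], [0.02, -0.71, -0.7, 0.68], [0.0, 0.0, 0.0, 1.0]]
side [[-0.88, -0.27, 0.39, 0.25], [-0.48, 0.51, -0.72, 0.57], [-0.0, -0.82, -0.57, 0.58], [0.0, 0.0, 0.0, 1.0]]
wrist [[0.26, 0.92, 0.3, 0.1], [0.97, -0.25, -0.08, 0.67], [-0.0, 0.31, -0.95, 0.37], [0.0, 0.0, 0.0, 1.0]]
```

View pics/s0.png

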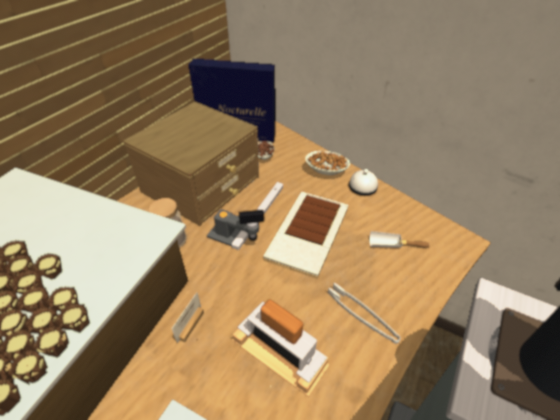

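View pics/d0.png

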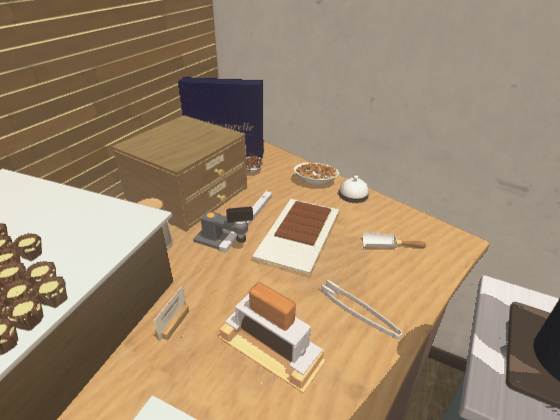

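The scene view shows the board at about (308,232), its panels at (315,220), the fence from (240,243) to (280,185), the clamp at (235,228) with the knob at (251,216), and the roller on its rest at (282,335). The side view shows the same layout. Next I'll measure from depth.

Run:
```python
from h import *
for n,box in (("scene",dict(board=(262,350,190,274),jig=(205,285,180,250),rol=(230,330,290,388))),("side",dict(board=(252,342,198,272),jig=(190,275,190,255),rol=(215,325,280,385)))):
    f=np.load(f"/tmp/{n}.npz"); im,d,K,W=[f[k] for k in("im","d","K","W")]; P=pts(d,K,W); hsv=cv2.cvtColor(im,cv2.COLOR_RGB2HSV)
    def sel(b,zlo,zhi,m=None):
        x0,x1,y0,y1=b; q=np.zeros(d.shape,bool); q[y0:y1,x0:x1]=1; q&=(P[...,2]>zlo)&(P[...,2]<zhi)
        if m is not None:q&=m
        return P[q]
    def rect(name,p):
        if len(p)<5: print(name,len(p));return
        (c,s,a)=cv2.minAreaRect((p[:,:2]*1000).astype(np.float32)); bx=cv2.boxPoints((c,s,a)); e=bx[1]-bx[0]; g=bx[2]-bx[1]
        if np.hypot(*g)>np.hypot(*e): e,g=g,e
        print(n,name,len(p),"c",np.round(c,1),"L",np.hypot(*e).round(1),np.hypot(*g).round(1),"yaw long",(np.arctan2(e[1],e[0])).round(3),"z",np.median(p[:,2]).round(4))
    print(np.nanmedian(P[150:160,60:80,2]), np.nanmedian(P[300:310,210:220,2]))
    rect("board",sel(box["board"],.012,.028)); 
    rect("panels",sel(box["board"],.017,.03,(hsv[...,2]<150)))
    rect("knob",sel(box["jig"],.095,.115,hsv[...,2]<80)); rect("fence",sel(box["jig"],.011,.021,(hsv[...,1]<60)&(hsv[...,2]>130)))
    rect("arm",sel(box["jig"],.060,.07));rect("tab",sel(box["jig"],.05,.09,(hsv[...,0]<25)&(hsv[...,1]>130)&(hsv[...,2]>120)))
    rect("handletop",sel(box["rol"],.120,.135)); rect("rollerall",sel(box["rol"],.05,.08)); rect("base",sel(box["rol"],.004,.035,(hsv[...,1]>70)))
```

```text
0.11118146515724431 0.0008953585315569779
scene board 4154 c [579.9 -82. ] L 243.1 208.6 yaw long -1.46 z 0.0197
scene panels 1549 c [ 542.8 -117.8] L 145.4 91.0 yaw long -1.46 z 0.0235
scene knob 153 c [636.9  12.5] L 52.8 11.5 yaw long 0.7 z 0.104
scene fence 598 c [671.2 -73.5] L 242.6 123.7 yaw long -1.066 z 0.0171
scene arm 440 c [718.3 -13.2] L 188.2 85.8 yaw long -0.623 z 0.0658
scene tab 36 c [666.5  12.4] L 106.1 18.4 yaw long 0.056 z 0.0684
scene handletop 714 c [451.9 208.7] L 74.2 27.5 yaw long -0.17 z 0.1279
scene rollerall 246 c [450.8 224.2] L 127.6 40.5 yaw long 0.103 z 0.0628
scene base 1590 c [467.3 181.3] L 210.6 182.4 yaw long -1.147 z 0.0074
0.11790328443737824 -0.00046457145671940925
side board 3833 c [577.1 -81.3] L 244.8 208.7 yaw long -1.461 z 0.0181
side panels 1459 c [ 541.  -119.5] L 150.3 92.7 yaw long -1.463 z 0.022
side knob 181 c [634.   12.1] L 53.2 16.1 yaw long 0.649 z 0.1033
side fence 683 c [621.  -83.1] L 250.1 126.7 yaw long -1.498 z 0.0162
side arm 431 c [712.2  -5.1] L 177.6 81.3 yaw long -0.542 z 0.0649
side tab 28 c [711.2  15.5] L 14.6 13.3 yaw long -0.951 z 0.0672
side handletop 728 c [450.  209.2] L 75.1 28.3 yaw long -0.165 z 0.1268
side rollerall 525 c [450.4 209.6] L 122.9 44.1 yaw long -0.144 z 0.0641
side base 2017 c [418.1 182.4] L 219.8 157.1 yaw long 1.01 z 0.0063
```

```bash
python3 - <<'E'
from h import *
im=np.hstack([cv2.resize(np.load(f"/tmp/{n}.npz")["im"][y:y+80,x:x+100],None,fx=4,fy=4,interpolation=2) for n,x,y in(("scene",195,180),("side",185,185))])
w=np.load("/tmp/wrist.npz")["im"]
save("c1",np.vstack([im,np.zeros((0,800,3),np.uint8)]))
E
python3 - <<'E'
from h import *
A=[]
for n in("scene","side"):
    f=np.load(f"/tmp/{n}.npz"); im,d,K,W=[f[k] for k in("im","d","K","W")]; P=pts(d,K,W); hsv=cv2.cvtColor(im,cv2.COLOR_RGB2HSV)
    off=.001 if n=="scene" else -.0005
    m=(P[...,2]>.012+off)&(P[...,2]<.020+off)&(P[...,0]>.635)&(P[...,0]<.72)&(P[...,1]>-.24)&(P[...,1]<.06)&(hsv[...,1]<70)&(hsv[...,2]>120)
    p=P[m][:,:2]*1000
    for lo in range(-230,50,20):
        q=p[(p[:,1]>=lo)&(p[:,1]<lo+20)]
        if len(q)>3: print(n,lo+10,len(q),np.percentile(q[:,0],[3,50,97]).round(1))
    vx,vy,x0,y0=cv2.fitLine(p.astype(np.float32),cv2.DIST_HUBER,0,.01,.01).ravel(); print("yaw",np.arctan2(-vx,vy) if vy>0 else np.arctan2(vx,-vy),x0,y0)
    b=(P[...,2]>.012+off)&(P[...,2]<.027+off)&(P[...,0]<.632)&(P[...,0]>.42)&(P[...,1]>-.25)&(P[...,1]<.07)
    q=(P[b][:,:2]*1000).astype(np.float32); r=cv2.minAreaRect(q);print("board",r,len(q))
E
```

```text
scene -200 24 [675.7 684.8 693.1]
scene -180 31 [675.3 683.  692.1]
scene -160 36 [673.6 681.8 690.6]
scene -140 35 [671.8 679.9 688.3]
scene -120 39 [669.3 677.8 687. ]
scene -100 40 [668.7 676.2 684.7]
scene -80 4 [676.3 679.2 683.6]
scene 0 28 [660.5 668.5 676.8]
scene 20 53 [658.9 667.1 676.4]
scene 40 46 [658.  666.8 675.2]
yaw 0.07688197 675.13617 -79.94457
board ((518.6050415039062, -85.20266723632812), (259.3313293457031, 213.39205932617188), 85.99303436279297) 4005
side -200 21 [673.6 681.6 691.6]
side -180 34 [672.  680.3 689.7]
side -160 35 [670.2 676.1 687.5]
side -140 34 [668.5 676.9 687.2]
side -120 37 [667.7 674.6 684.1]
side -100 14 [664.3 667.4 672.2]
side -60 4 [662.8 663.5 664.4]
side 0 48 [657.6 667.1 676.9]
side 20 55 [656.  663.7 674.5]
side 40 46 [655.5 664.6 673.6]
yaw 0.073977426 670.9042 -73.29175
board ((518.3292236328125, -83.45657348632812), (255.9530792236328, 210.58401489257812), 86.5544204711914) 3755
```

View pics/c1.png

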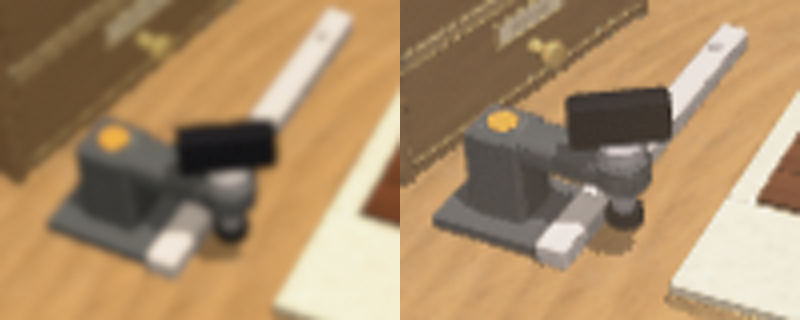

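The close-up shows the knob bar at (225,145), slack foot under it at (235,230), and the amber tab flush at (113,137) in the left crop. Next: tongs and bystander positions, and the first move.

```bash
cat >> h.py <<'E'
def go(x,y,z,psi,base=None):
    "slide cm / turn from the measured pose to a TCP target; psi = world angle of tool x"
    s=ctrl.get_state(); M=R.from_quat(s["tcp_rot"]).as_matrix(); p=s["eef_pos"]
    a=np.arctan2(M[1,0],M[0,0]); t=-((psi-a+np.pi)%(2*np.pi)-np.pi)
    print("slide",(M.T@(np.array([x,y,z])-p)*100).round(2),"turn",round(t,3),"| tcp",p.round(4),"psi",round(a%6.283,3),"q6",s["qpos"][5].round(2),"t",s["time"],"F",s["contact_force"].round(1),"open",round(s["opening"]*85,1))
J=np.array([.5975,-.083]); JY=.075
def jig(x,y): c,s=np.cos(JY),np.sin(JY); return J+[c*x-s*y,s*x+c*y]
E
python3 - <<'E'
from h import *
f=np.load("/tmp/side.npz"); K,W=f["K"],f["W"]
for n,u,v,z in(("tong",326,285,.01),("tong tip",323,295,.01),("tong end",399,332,.01),("spat",363,240,.01),("bell",354,198,0),("card",172,330,0),("board FL",303,270,.018),("board FR",340,208,.018),("board BL",258,260,.018),("board BR",292,202,.018)): print(n,ray(u,v,z,K,W).round(3))
go(.52,.2,.23,np.pi+.075); p=jig(-145,0); print(p); go(*p,.10,np.pi+.075)
E
```

```text
tong [0.419 0.038 0.01 ]
tong tip [0.415 0.065 0.01 ]
tong end [0.265 0.082 0.01 ]
spat [ 0.398 -0.132  0.01 ]
bell [ 0.476 -0.304  0.   ]
card [0.624 0.262 0.   ]
board FL [0.474 0.029 0.018]
board FR [ 0.485 -0.217  0.018]
board BL [0.57  0.047 0.018]
board BR [ 0.603 -0.184  0.018]
slide [-45.06 -34.67   0.07] turn -0.337 | tcp [0.1745 0.6515 0.2302] psi 2.88 q6 -0.15 t 0.15 F [0.4 0.  0.4] open 84.8
[-143.99487863  -10.94780755]
slide [13625.34 -4852.13    26.23] turn -0.337 | tcp [0.1745 0.6515 0.2302] psi 2.88 q6 -0.15 t 0.15 F [0.4 0.  0.4] open 84.8
```

```bash
sed -i 's/return J+\[c\*x-s\*y,s\*x+c\*y\]/return J+np.array([c*x-s*y,s*x+c*y])\/1000/' h.py
python3 -m inch '[{"slide":[-45,-34.7,0],"turn":-0.337,"grip":8.5},{"slide":[-45,-34.7,0],"turn":-0.337,"grip":8.5},{"slide":[-45,-34.7,0],"turn":-0.337,"grip":8.5},{"slide":[-45,-34.7,0],"turn":-0.337,"grip":8.5},{"slide":[-45,-34.7,0],"turn":-0.337,"grip":8.5},{"slide":[-45,-34.7,0],"turn":-0.337,"grip":8.5},{"slide":[-45,-34.7,0],"turn":-0.337,"grip":8.5},{"slide":[-45,-34.7,0],"turn":-0.337,"grip":8.5},{"slide":[-45,-34.7,0],"turn":-0.337,"grip":8.5},{"slide":[-45,-34.7,0],"turn":-0.337,"grip":8.5},{"slide":[-45,-34.7,0],"turn":-0.337,"grip":8.5},{"slide":[-45,-34.7,0],"turn":-0.337,"grip":8.5},{"slide":[-45,-34.7,0],"turn":-0.337,"grip":8.5},{"slide":[-45,-34.7,0],"turn":-0.337,"grip":8.5}]'
python3 - <<'E'
from h import *
p=jig(-145,0); print(p); go(*p,.10,np.pi+.075);go(*p,.009,np.pi+.075)
E
```

```text
time: 1.55
eef_pos: [0.5192, 0.2003, 0.2309]
tcp_rot: [-0.037, 0.999, 0.0, -0.001]
contact_force: [-0.3, 0.9, -0.4]
opening: 0.995
finger_force: 0.0
[ 0.45290762 -0.09386481]
slide [  8.77 -28.85  13.09] turn -0.001 | tcp [0.5192 0.2003 0.2309] psi 3.216 q6 -1.46 t 1.55 F [-0.3  0.9 -0.4] open 84.6
slide [  8.76 -28.85  22.19] turn -0.001 | tcp [0.5192 0.2003 0.2309] psi 3.216 q6 -1.46 t 1.55 F [-0.3  0.9 -0.4] open 84.6
```

```bash
python3 -m inch '[{"slide":[4,-14,4],"turn":0,"grip":5},{"slide":[8.8,-28.9,13],"turn":0,"grip":5},{"slide":[8.8,-28.9,13],"turn":0,"grip":5},{"slide":[8.8,-28.9,13],"turn":0,"grip":5},{"slide":[8.8,-28.9,13],"turn":0,"grip":5},{"slide":[8.8,-28.9,13],"turn":0,"grip":5},{"slide":[8.8,-28.9,13],"turn":0,"grip":5},{"slide":[8.8,-28.9,13],"turn":0,"grip":5},{"slide":[8.8,-28.9,18],"turn":0,"grip":5},{"slide":[8.8,-28.9,21.5],"turn":0,"grip":5},{"slide":[8.8,-28.9,22.4],"turn":0,"grip":5},{"slide":[8.8,-28.9,22.4],"turn":0,"grip":5}]'
python3 - <<'E'
from h import *
im,d,K,W=cam("side"); save("p1",cv2.resize(im[150:330,180:420],(800,600),interpolation=2))
go(*jig(-80,0),.007,np.pi+.075)
E
```

```text
time: 2.75
eef_pos: [0.4529, -0.0926, 0.0066]
tcp_rot: [-0.039, 0.999, 0.001, -0.001]
contact_force: [0.4, -1.2, 0.3]
opening: 0.584
finger_force: 0.0
slide [-6.36 -0.05  0.11] turn 0.002 | tcp [ 0.4542 -0.0934  0.0081] psi 3.218 q6 -2.07 t 2.8 F [0.6 0.3 0. ] open 49.8
```

View pics/p1.png

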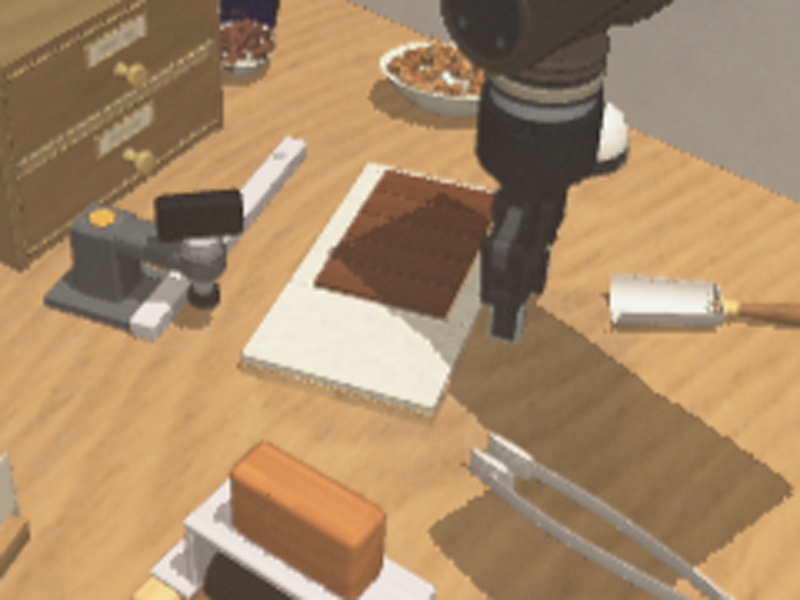

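The gripper is just in front of the board, with the fingers near (505,310) and low beside its front edge. Now I push.

```bash
python3 -m inch '[{"slide":[-0.6,0,0],"turn":0,"grip":5},{"slide":[-1.0,0,0],"turn":0,"grip":5},{"slide":[-1.4,0,0],"turn":0,"grip":5},{"slide":[-1.8,0,0],"turn":0,"grip":5},{"slide":[-2.2,0,0],"turn":0,"grip":5},{"slide":[-2.6,0,0],"turn":0,"grip":5},{"slide":[-3,0,0],"turn":0,"grip":5},{"slide":[-3.4,0,0],"turn":0,"grip":5},{"slide":[-3.8,0,0],"turn":0,"grip":5},{"slide":[-4.2,0,0],"turn":0,"grip":5},{"slide":[-4.6,0,0],"turn":0,"grip":5},{"slide":[-5,0,0],"turn":0,"grip":5},{"slide":[-5.4,0,0],"turn":0,"grip":5},{"slide":[-5.8,0,0],"turn":0,"grip":5},{"slide":[-6.1,0,0],"turn":0,"grip":5},{"slide":[-6.2,0,0],"turn":0,"grip":5},{"slide":[-6.2,0,0],"turn":0,"grip":5}]'
cat > chk.py <<'E'
from h import *
# gap between board back edge and fence in side view, board pose
im,d,K,W=cam("side"); P=pts(d,K,W); hsv=cv2.cvtColor(im,cv2.COLOR_RGB2HSV)
Q=P[...,:2]-J; c,s=np.cos(JY),np.sin(JY); X=(Q@np.array([c,s]))*1000; Y=(Q@np.array([-s,c]))*1000
for z0,z1,nm in((.0145,.021,"white"),(.016,.027,"panel")):
    m=(P[...,2]>z0)&(P[...,2]<z1)&(abs(X)<130)&(abs(Y)<150)
    m&=(hsv[...,2]>150)&(hsv[...,1]<60) if nm=="white" else (hsv[...,1]>90)&(hsv[...,2]<140)&(hsv[...,0]<14)
    for y in (range(-125,130,20) if nm=="white" else [0]):
        q=m&(abs(Y-y)<(10 if nm=="white" else 200))
        if q.sum()>3: print(nm,y,q.sum(),"X",np.percentile(X[q],[2,98]).round(1),"Y",np.percentile(Y[q],[2,98]).round(1))
save("k%d"%int(ctrl.get_state()["time"]*100),cv2.resize(im[150:330,180:420],(800,600),interpolation=2))
E
python3 - <<'E'
from h import *
go(*jig(-76,0),.007,np.pi+.075)
E
```

```text
time: 4.5
eef_pos: [0.5148, -0.0897, 0.0079]
tcp_rot: [-0.038, 0.999, 0.0, -0.001]
contact_force: [-4.4, 0.0, 2.6]
opening: 0.585
finger_force: 2.5
slide [-0.69  0.05  0.09] turn 0.001 | tcp [ 0.5148 -0.0897  0.0079] psi 3.217 q6 -2.01 t 4.5 F [-4.4  0.   2.6] open 49.8
```

```bash
python3 -m inch '[{"slide":[-0.1,0,0],"turn":0,"grip":5},{"slide":[-0.2,0,0],"turn":0,"grip":5},{"slide":[-0.3,0,0],"turn":0,"grip":5},{"slide":[-0.4,0,0],"turn":0,"grip":5},{"slide":[-0.4,0,0],"turn":0,"grip":5}]' | sed -n '2p;4p'
python3 chk.py
```

```text
eef_pos: [0.5187, -0.0895, 0.0079]
contact_force: [-6.3, -0.5, 3.6]
white -125 22 X [ 0.5 84.7] Y [-125.5 -115.2]
white -105 45 X [45.  84.4] Y [-112.9  -95.9]
white -85 43 X [45.1 83. ] Y [-93.8 -75.1]
white -65 51 X [44.4 84.3] Y [-74.6 -56.7]
white -45 53 X [45.4 83.1] Y [-54.  -36.1]
white -25 33 X [44.4 71.4] Y [-33.9 -16.2]
white -5 30 X [45.4 59. ] Y [-15.    4.3]
white 15 54 X [-65.5  59.8] Y [ 5.4 25. ]
white 35 130 X [-68.5  55. ] Y [25.8 44.7]
white 55 294 X [-68.3  45.9] Y [45.3 64.5]
white 75 320 X [-69.   80.6] Y [65.6 84.7]
white 95 367 X [-69.1  79.4] Y [ 85.2 104.6]
white 115 356 X [-69.   80.7] Y [105.3 120.8]
panel 0 1124 X [-47.5  37.3] Y [-101.5   38.6]
```

```bash
python3 -m inch '[{"slide":[-0.1,0,0],"turn":0,"grip":5},{"slide":[-0.2,0,0],"turn":0,"grip":5},{"slide":[-0.2,0,0],"turn":0,"grip":5}]' | sed -n '2p;4p'
python3 -m inch '[{"slide":[-0.1,0,0],"turn":0,"grip":5},{"slide":[-0.2,0,0],"turn":0,"grip":5},{"slide":[-0.2,0,0],"turn":0,"grip":5}]' | sed -n '2p;4p'
```

```text
eef_pos: [0.5207, -0.0893, 0.0079]
contact_force: [-5.5, -0.5, 3.0]
eef_pos: [0.5227, -0.0892, 0.0079]
contact_force: [-5.8, -0.2, 3.6]
```

```bash
python3 chk.py | grep -E "white (-125|55|75|95|115)|panel"; ls pics
```

```text
white -125 17 X [ 5.3 82.4] Y [-125.2 -116. ]
white 55 290 X [-64.   46.4] Y [45.7 64.8]
white 75 313 X [-64.7  81.1] Y [65.6 84.5]
white 95 363 X [-64.6  79.8] Y [ 85.6 104.7]
white 115 329 X [-63.2  79.5] Y [105.2 120.8]
panel 0 1112 X [-43.7  41. ] Y [-101.6   38.6]
c1.png
d0.png
k505.png
k570.png
p1.png
s0.png
```

```bash
for i in 1 ; do python3 -m inch '[{"slide":[-0.1,0,0],"turn":0,"grip":5},{"slide":[-0.2,0,0],"turn":0,"grip":5},{"slide":[-0.2,0,0],"turn":0,"grip":5}]' | sed -n '2p;4p'; done
python3 -m inch '[{"slide":[-0.1,0,0],"turn":0,"grip":5},{"slide":[-0.2,0,0],"turn":0,"grip":5},{"slide":[-0.2,0,0],"turn":0,"grip":5}]' | sed -n '2p;4p'
```

```text
eef_pos: [0.5247, -0.089, 0.0079]
contact_force: [-5.1, 0.4, 3.9]
eef_pos: [0.5256, -0.0889, 0.0078]
contact_force: [-8.7, -0.5, 6.3]
```

```bash
python3 -m inch '[{"slide":[-0.1,0,0],"turn":0,"grip":5},{"slide":[-0.2,0,0],"turn":0,"grip":5},{"slide":[-0.2,0,0],"turn":0,"grip":5}]' | sed -n '2p;4p'
python3 -m inch '[{"slide":[-0.1,0,0],"turn":0,"grip":5},{"slide":[-0.1,0,0],"turn":0,"grip":5},{"slide":[-0.1,0,0],"turn":0,"grip":5}]' | sed -n '2p;4p'
python3 chk.py
```

```text
eef_pos: [0.5257, -0.0889, 0.0078]
contact_force: [-14.7, -2.1, 10.7]
eef_pos: [0.5259, -0.089, 0.0077]
contact_force: [-16.3, -3.7, 12.1]
white -125 17 X [16.  82.4] Y [-124.  -115.3]
white -105 42 X [52.7 84.1] Y [-113.7  -95.1]
white -85 45 X [51.5 82.9] Y [-93.7 -75.6]
white -65 48 X [52.6 82.2] Y [-74.1 -56. ]
white -45 44 X [52.  81.9] Y [-54.2 -35.3]
white -25 34 X [52.8 73.6] Y [-33.9 -15.7]
white -5 23 X [52.9 64.3] Y [-14.6   4. ]
white 15 37 X [-57.   64.7] Y [ 8.8 23.8]
white 35 115 X [-62.3  57.2] Y [26.2 44.9]
white 55 277 X [-61.1  46.9] Y [45.4 64.5]
white 75 310 X [-61.8  81.3] Y [65.5 84.4]
white 95 365 X [-62.   79.6] Y [ 85.6 104.8]
white 115 340 X [-61.3  79.8] Y [105.6 120.5]
panel 0 1092 X [-40.2  44.9] Y [-101.5   38.9]
```

```bash
ls pics; cp $(ls -t pics/k*|head -1) pics/last.png
```

```text
c1.png
d0.png
k505.png
k570.png
k695.png
p1.png
s0.png
```

View pics/last.png

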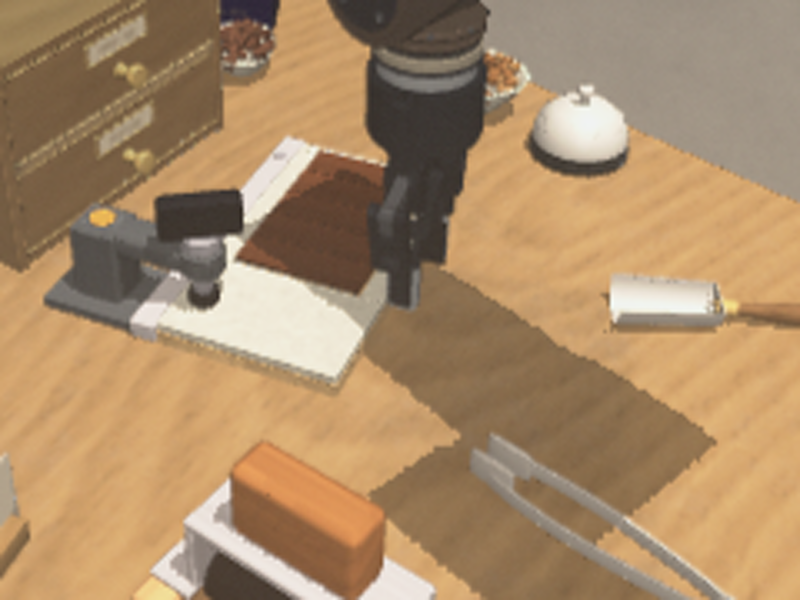

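The board lies flush against the fence, seam from (290,150) to (165,325), with the foot over its plain part at (205,295). Next I back off and go above the knob.

```bash
python3 -m inch '[{"slide":[0.8,0,0],"turn":0,"grip":5},{"slide":[2,0,0],"turn":0,"grip":5},{"slide":[2,0,-5],"turn":0,"grip":6},{"slide":[2,0,-10],"turn":0,"grip":8.5},{"slide":[0,2,-15],"turn":-0.1,"grip":8.5},{"slide":[-3,4,-18],"turn":-0.2,"grip":8.5},{"slide":[-6,7,-18],"turn":-0.3,"grip":8.5},{"slide":[-10,10,-18],"turn":-0.4,"grip":8.5},{"slide":[-11.5,10,-18],"turn":-0.5,"grip":8.5},{"slide":[-11.5,10,-18],"turn":-0.57,"grip":8.5},{"slide":[-11.5,10,-18],"turn":-0.57,"grip":8.5},{"slide":[-11.5,10,-18],"turn":-0.57,"grip":8.5},{"slide":[-11.5,10,-18],"turn":-0.57,"grip":8.5}]' | sed -n '1,2p;4p'
cat > kn.py <<'E'
from h import *
import sys
im,d,K,W=cam("wrist"); P=pts(d,K,W)
m=((P[...,2]>.098)&(P[...,2]<.112)&(im.max(2)<90)&(np.hypot(P[...,0]-.636,P[...,1]-.012)<.06)).astype(np.uint8)
nl,l,st,ce=cv2.connectedComponentsWithStats(m); k=1+np.argmax(st[1:,4]); q=P[l==k]
r=cv2.minAreaRect((q[:,:2]*1000).astype(np.float32)); b=cv2.boxPoints(r); e=max((b[1]-b[0],b[2]-b[1]),key=lambda v:v@v)
print("knob",r,"yaw",np.arctan2(e[1],e[0]),"z",np.median(q[:,2]),len(q))
save("w%d"%int(ctrl.get_state()["time"]*100),im)
E
python3 kn.py; python3 -c "
from h import *
go(.636,.012,.08,3.79)"; ls -t pics|head -1
```

```text
time: 8.25
eef_pos: [0.6372, 0.0195, 0.1875]
contact_force: [-0.7, -0.4, -0.0]
knob ((637.9296264648438, 8.66502571105957), (54.91627883911133, 16.065872192382812), 37.650390625) yaw 0.6571234 z 0.10471985007109941 1623
slide [ 0.54 -0.52 10.75] turn -0.005 | tcp [0.6372 0.0194 0.1875] psi 3.785 q6 -2.34 t 8.3 F [ 0.3  0.7 -0.3] open 84.3
w830.png
```

```bash
python3 -c "
from h import *
go(.638,.009,.08,3.799)"
```

```text
slide [ 0.56 -0.88 10.75] turn -0.014 | tcp [0.6372 0.0194 0.1875] psi 3.785 q6 -2.34 t 8.3 F [ 0.3  0.7 -0.3] open 84.3
```

```bash
python3 -m inch '[{"slide":[0.6,-0.9,0],"turn":-0.014,"grip":8.5},{"slide":[0.6,-0.9,4],"turn":-0.014,"grip":8.5},{"slide":[0.6,-0.9,8],"turn":-0.014,"grip":8.5},{"slide":[0.6,-0.9,10.7],"turn":-0.014,"grip":8.5},{"slide":[0.6,-0.9,10.7],"turn":-0.014,"grip":8.5},{"slide":[0.6,-0.9,10.7],"turn":-0.014,"grip":1},{"slide":[0.6,-0.9,10.7],"turn":-0.014,"grip":1},{"slide":[0.6,-0.9,10.7],"turn":-0.014,"grip":1},{"slide":[0.6,-0.9,10.7],"turn":-0.014,"grip":1},{"slide":[0.6,-0.9,10.7],"turn":-0.014,"grip":1},{"slide":[0.6,-0.9,10.7],"turn":-0.014,"grip":1},{"slide":[0.6,-0.9,10.7],"turn":-0.014,"grip":1}]' 40
```

```text
time: 9.5
eef_pos: [0.6393, 0.0083, 0.0819]
tcp_rot: [-0.324, 0.946, -0.001, 0.001]
contact_force: [0.3, -3.1, 4.4]
opening: 0.18
finger_force: 43.9
```

```bash
python3 -m inch '[{"slide":[0,0,0],"turn":0.1,"grip":1},{"slide":[0,0,0],"turn":0.2,"grip":1},{"slide":[0,0,0],"turn":0.3,"grip":1},{"slide":[0,0,0],"turn":0.4,"grip":1},{"slide":[0,0,0],"turn":0.5,"grip":1},{"slide":[0,0,0],"turn":0.6,"grip":1},{"slide":[0,0,0],"turn":0.7,"grip":1},{"slide":[0,0,0],"turn":0.8,"grip":1},{"slide":[0,0,0],"turn":0.9,"grip":1},{"slide":[0,0,0],"turn":1.0,"grip":1},{"slide":[0,0,0],"turn":1.1,"grip":1},{"slide":[0,0,0],"turn":1.2,"grip":1},{"slide":[0,0,0],"turn":1.2,"grip":1},{"slide":[0,0,0],"turn":1.2,"grip":1}]'
python3 -c "
from h import *
go(.638,.009,.08,3.799)"
python3 -m inch '[{"slide":[0,0,0],"turn":0,"grip":4},{"slide":[0,0,0],"turn":0,"grip":8.5},{"slide":[0,0,0],"turn":0,"grip":8.5},{"slide":[0,0,0],"turn":0,"grip":8.5},{"slide":[0,0,-4],"turn":0,"grip":8.5},{"slide":[0,0,-8],"turn":0,"grip":8.5},{"slide":[0,0,-12],"turn":0,"grip":8.5},{"slide":[4,0,-16],"turn":0,"grip":8.5},{"slide":[9,0,-18],"turn":0,"grip":8.5},{"slide":[9,0,-18],"turn":0,"grip":8.5},{"slide":[9,0,-18],"turn":0,"grip":8.5},{"slide":[9,0,-18],"turn":0,"grip":8.5}]'
python3 kn.py; ls -t pics | head -1
```

```text
time: 10.9
eef_pos: [0.6394, 0.0079, 0.0819]
tcp_rot: [0.267, 0.964, -0.001, 0.002]
contact_force: [0.6, -3.2, 5.0]
opening: 0.179
finger_force: 43.9
slide [0.18 0.03 0.19] turn -1.198 | tcp [0.6394 0.0079 0.0819] psi 2.601 q6 -1.17 t 10.9 F [ 0.6 -3.2  5. ] open 15.2
time: 12.1
eef_pos: [0.561, 0.055, 0.2592]
tcp_rot: [0.267, 0.964, -0.0, -0.0]
contact_force: [0.1, 0.3, 0.8]
opening: 0.997
finger_force: 0.0
knob ((637.6380615234375, 9.817361831665039), (15.302937507629395, 53.96000289916992), 58.6124267578125) yaw -0.5478163 z 0.10453114075786701 765
w1215.png
```

View pics/w1215.png

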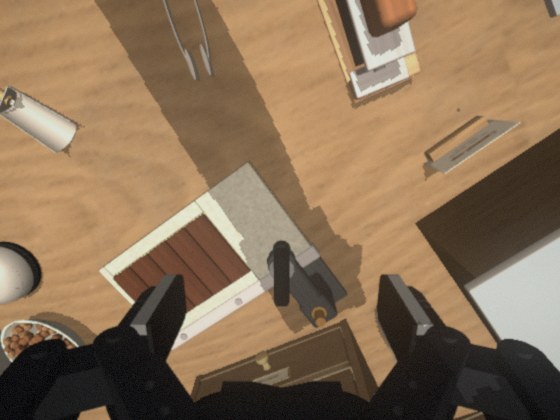

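Run:
```python
from h import *
im,d,K,W=cam("wrist"); P=pts(d,K,W); hsv=cv2.cvtColor(im,cv2.COLOR_RGB2HSV)
D=(hsv[...,1]>90)&(hsv[...,2]<150)&(hsv[...,0]<14)&(P[...,2]>.012)&(P[...,2]<.03)
B=(P[...,2]>.010)&(P[...,2]<.03)&(P[...,0]<.665)&(P[...,0]>.5)&(P[...,1]<.06)&(P[...,1]>-.25)
for n,m in(("panels",D),("board",B)):
    nl,l,st,ce=cv2.connectedComponentsWithStats(m.astype(np.uint8)); q=P[l==1+np.argmax(st[1:,4])]
    print(n,cv2.minAreaRect((q[:,:2]*1000).astype(np.float32)),np.median(q[:,2]))
T=(hsv[...,0]>12)&(hsv[...,0]<30)&(hsv[...,1]>140)&(np.hypot(P[...,0]-.712,P[...,1]-.015)<.03)&(P[...,2]>.05)
print("tab",T.sum(),np.median(P[T],0),np.percentile(P[T][:,2],[5,95]))
```

```text
panels ((603.0630493164062, -117.80387878417969), (92.30730438232422, 147.81011962890625), 4.558897972106934) 0.021882558867029334
board ((605.3698120117188, -82.58081817626953), (138.3962860107422, 243.1090545654297), 4.449667930603027) 0.017731551528440387
tab 72 [0.70954514 0.01565652 0.08115452] [0.06613284 0.08399341]
```

The wrist view shows the knob turned at (281,270), the brass tab standing out at (320,316) (z≈82 mm), the board flush to the fence, and the roller on its rest at (370,40). Next, above the roller.

```bash
sed -i 's/^J=.*/J=np.array([.6003,-.083]); JY=.079/' h.py; python3 -c "
from h import *
go(.451,.209,.22,2.975)"
```

```text
slide [17.38  7.56  3.88] turn -0.375 | tcp [0.5611 0.0546 0.2585] psi 2.6 q6 -1.11 t 12.2 F [-0.5 -0.2 -0.3] open 84.8
```

```bash
python3 -m inch '[{"slide":[8,4,2],"turn":-0.2,"grip":8.5},{"slide":[17.4,7.6,3.9],"turn":-0.375,"grip":8.5},{"slide":[17.4,7.6,3.9],"turn":-0.375,"grip":8.5},{"slide":[17.4,7.6,3.9],"turn":-0.375,"grip":8.5},{"slide":[17.4,7.6,3.9],"turn":-0.375,"grip":8.5},{"slide":[17.4,7.6,3.9],"turn":-0.375,"grip":8.5},{"slide":[17.4,7.6,3.9],"turn":-0.375,"grip":8.5}]' | sed -n '1,2p'
cat > rl.py <<'E'
from h import *
im,d,K,W=cam("wrist"); P=pts(d,K,W); hsv=cv2.cvtColor(im,cv2.COLOR_RGB2HSV)
def r(n,m):
    nl,l,st,ce=cv2.connectedComponentsWithStats(m.astype(np.uint8)); q=P[l==1+np.argmax(st[1:,4])]
    r=cv2.minAreaRect((q[:,:2]*1000).astype(np.float32)); b=cv2.boxPoints(r); e=max((b[1]-b[0],b[2]-b[1]),key=lambda v:v@v)
    print(n,np.round(r[0],1),np.round(r[1],1),"yaw",np.round(np.arctan(e[1]/e[0]),3),"z",np.median(q[:,2]).round(4))
near=np.hypot(P[...,0]-.451,P[...,1]-.209)<.13
Z=P[...,2]
r("handle",near&(Z>.118)&(Z<.14)&(hsv[...,1]>100)); r("frame",near&(Z>.028)&(Z<.14)&~((Z<.034)&(hsv[...,1]>90))); r("rest",near&(Z>.004)&(Z<.14))
save("w%d"%int(ctrl.get_state()["time"]*100),im)
E
python3 rl.py; ls -t pics|head -1; python3 -c "
from h import *
go(.451,.209,.089,2.975)"
```

```text
time: 12.9
eef_pos: [0.452, 0.2091, 0.2211]
handle [450.8 207.2] [26.5 73.5] yaw -0.158 z 0.1267
frame [451.3 210.1] [ 63.8 164.1] yaw -0.157 z 0.0816
rest [449.9 212.8] [ 70.3 171. ] yaw -0.13 z 0.0809
w1295.png
slide [ 1.200e-01 -1.000e-02  1.324e+01] turn -0.001 | tcp [0.4522 0.209  0.2214] psi 2.974 q6 -1.17 t 12.95 F [-0.1 -1.8  0.1] open 84.6
```

```bash
python3 -m inch '[{"slide":[0.1,-0.1,4],"turn":-0.01,"grip":8.5},{"slide":[0.1,-0.1,8],"turn":-0.01,"grip":8.5},{"slide":[0.1,-0.1,12],"turn":-0.01,"grip":8.5},{"slide":[0.1,-0.1,13.2],"turn":-0.01,"grip":8.5},{"slide":[0.1,-0.1,13.2],"turn":-0.01,"grip":8.5},{"slide":[0.1,-0.1,13.2],"turn":-0.01,"grip":2},{"slide":[0.1,-0.1,13.2],"turn":-0.01,"grip":2},{"slide":[0.1,-0.1,13.2],"turn":-0.01,"grip":2},{"slide":[0.1,-0.1,13.2],"turn":-0.01,"grip":2},{"slide":[0.1,-0.1,13.2],"turn":-0.01,"grip":2},{"slide":[0.1,-0.1,13.2],"turn":-0.01,"grip":2},{"slide":[0.1,-0.1,13.2],"turn":-0.01,"grip":2}]' 70
python3 -c "
from h import *
go(.451,.209,.089,2.975)"
```

```text
time: 14.15
eef_pos: [0.4506, 0.2093, 0.0908]
tcp_rot: [0.078, 0.997, 0.0, 0.001]
contact_force: [-1.3, -1.7, 6.5]
opening: 0.323
finger_force: 71.5
slide [-0.04 -0.02  0.18] turn 0.011 | tcp [0.4506 0.2093 0.0908] psi 2.986 q6 -1.18 t 14.15 F [-1.3 -1.7  6.5] open 27.5
```

```bash
python3 -m inch '[{"slide":[0,0,-2],"turn":0,"grip":2},{"slide":[0,0,-6],"turn":0,"grip":2},{"slide":[0,0,-10],"turn":0,"grip":2},{"slide":[0,0,-12],"turn":0,"grip":2},{"slide":[0,0,-12],"turn":0,"grip":2}]'
python3 -c "
from h import *
p=jig(0,-98);print(p);go(*p,.21,np.pi+.079)"
```

```text
time: 14.65
eef_pos: [0.4511, 0.2097, 0.2121]
tcp_rot: [0.078, 0.997, 0.001, 0.003]
contact_force: [-0.3, -0.0, -4.1]
opening: 0.32
finger_force: 70.8
[ 0.60803395 -0.18069435]
slide [-21.56 -36.14   0.23] turn -0.235 | tcp [0.4511 0.2097 0.2121] psi 2.986 q6 -1.18 t 14.65 F [-0.3 -0.  -4.1] open 27.2
```

```bash
python3 -m inch '[{"slide":[-1,-2,0],"turn":-0.02,"grip":2},{"slide":[-3,-5,0],"turn":-0.04,"grip":2},{"slide":[-5,-8.5,0],"turn":-0.06,"grip":2},{"slide":[-7.2,-12,0],"turn":-0.08,"grip":2},{"slide":[-9.3,-15.5,0],"turn":-0.1,"grip":2},{"slide":[-11.4,-19,0],"turn":-0.12,"grip":2},{"slide":[-13.5,-22.5,0],"turn":-0.15,"grip":2},{"slide":[-15.6,-26,0],"turn":-0.18,"grip":2},{"slide":[-17.7,-29.5,0],"turn":-0.21,"grip":2},{"slide":[-19.8,-33,0],"turn":-0.235,"grip":2},{"slide":[-21,-35,0],"turn":-0.235,"grip":2},{"slide":[-21.5,-36.1,0],"turn":-0.235,"grip":2},{"slide":[-21.5,-36.1,0],"turn":-0.235,"grip":2},{"slide":[-21.5,-36.1,4],"turn":-0.235,"grip":2},{"slide":[-21.5,-36.1,8],"turn":-0.235,"grip":2},{"slide":[-21.5,-36.1,9],"turn":-0.235,"grip":2},{"slide":[-21.5,-36.1,9],"turn":-0.235,"grip":2}]'
python3 -c "
from h import *
p=jig(0,-98);go(*p,.0908,np.pi+.079)
import cv2
im,d,K,W=cam('side'); save('p2',cv2.resize(im[130:310,200:440],(800,600),interpolation=2))"
```

```text
time: 16.35
eef_pos: [0.6037, -0.1785, 0.116]
tcp_rot: [-0.04, 0.999, 0.002, -0.003]
contact_force: [1.1, 0.0, -3.8]
opening: 0.322
finger_force: 70.5
slide [-0.43 -0.27  2.52] turn 0.001 | tcp [ 0.6037 -0.1785  0.116 ] psi 3.222 q6 -2.1 t 16.35 F [ 1.1  0.  -3.8] open 27.4
```

View pics/p2.png

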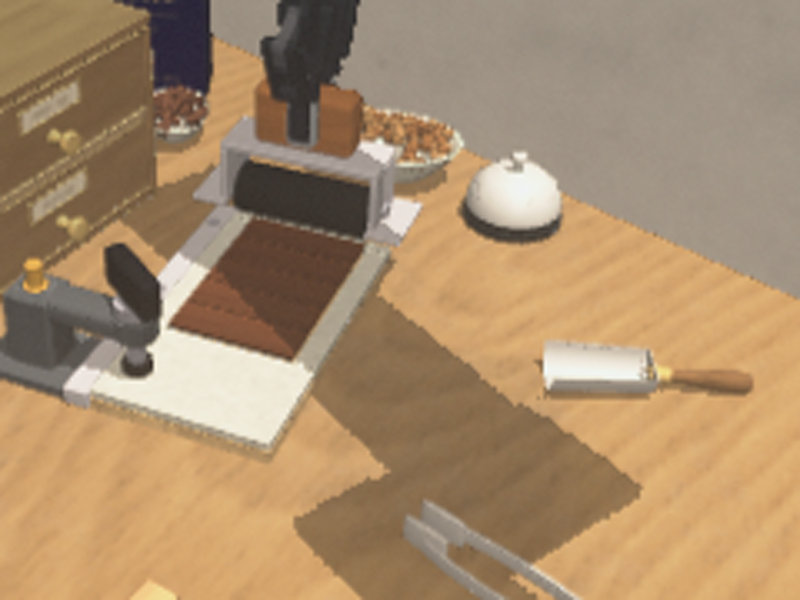

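The roller hangs level over the right end of the row at (300,195). The brass tab is out at (33,272) and the foot is on the board at (138,362). Next, lower it.

```bash
python3 -c "
from h import *
f=np.load('/tmp/side.npz');print('bowl',ray(316,178,.03,f['K'],f['W']))"
python3 -m inch '[{"slide":[-0.4,-0.3,0.6],"turn":0,"grip":2},{"slide":[-0.4,-0.3,1.2],"turn":0,"grip":2},{"slide":[-0.4,-0.3,1.5],"turn":0,"grip":2},{"slide":[-0.4,-0.3,1.5],"turn":0,"grip":2}]'
python3 -m inch '[{"slide":[0,0,0.3],"turn":0,"grip":2},{"slide":[0,0,0.6],"turn":0,"grip":2},{"slide":[0,0,0.8],"turn":0,"grip":2},{"slide":[0,0,0.8],"turn":0,"grip":2},{"slide":[0,0,0.8],"turn":0,"grip":2}]'
python3 -c "
from h import *
p=jig(0,-98);go(*p,.0898,np.pi+.079)"
```

```text
bowl [ 0.58909936 -0.30510271  0.03      ]
time: 16.8
eef_pos: [0.6101, -0.1835, 0.1042]
tcp_rot: [-0.04, 0.999, 0.0, -0.0]
contact_force: [-0.9, -0.1, -4.5]
opening: 0.316
finger_force: 70.5
time: 17.3
eef_pos: [0.6106, -0.1837, 0.0968]
tcp_rot: [-0.04, 0.999, -0.0, 0.0]
contact_force: [0.0, 0.6, -1.3]
opening: 0.317
finger_force: 71.1
slide [0.23 0.32 0.69] turn 0.0 | tcp [ 0.6106 -0.1837  0.0968] psi 3.221 q6 -2.1 t 17.3 F [ 0.   0.6 -1.3] open 27.0
```

```bash
python3 -m inch '[{"slide":[0.1,0.1,0.3],"turn":0,"grip":2},{"slide":[0.2,0.3,0.5],"turn":0,"grip":2},{"slide":[0.2,0.3,0.7],"turn":0,"grip":2},{"slide":[0.2,0.3,0.7],"turn":0,"grip":2},{"slide":[0.2,0.3,0.7],"turn":0,"grip":2}]'
```

```text
time: 17.8
eef_pos: [0.6098, -0.181, 0.0909]
tcp_rot: [-0.039, 0.999, -0.001, 0.002]
contact_force: [4.8, 1.1, 4.5]
opening: 0.315
finger_force: 71.7
```

```bash
python3 -m inch '[{"slide":[0,0.4,0],"turn":0,"grip":2},{"slide":[0,1,0],"turn":0,"grip":2},{"slide":[0,1.6,0],"turn":0,"grip":2},{"slide":[0,2.2,0],"turn":0,"grip":2},{"slide":[0,2.8,0],"turn":0,"grip":2},{"slide":[0,3.4,0],"turn":0,"grip":2},{"slide":[0,4,0],"turn":0,"grip":2},{"slide":[0,4.6,0],"turn":0,"grip":2},{"slide":[0,5.2,0],"turn":0,"grip":2},{"slide":[0,5.8,0],"turn":0,"grip":2},{"slide":[0,6.4,0],"turn":0,"grip":2}]'
python3 -c "
from h import *
p=jig(0,32);go(*p,.0909,np.pi+.079)"
```

```text
time: 18.9
eef_pos: [0.6037, -0.1163, 0.0899]
tcp_rot: [-0.04, 0.999, -0.0, 0.001]
contact_force: [4.6, -0.0, 4.8]
opening: 0.314
finger_force: 72.0
slide [ 0.08  6.55 -0.1 ] turn 0.0 | tcp [ 0.6037 -0.1163  0.0899] psi 3.221 q6 -2.01 t 18.9 F [ 4.6 -0.   4.8] open 26.7
```

```bash
python3 -m inch '[{"slide":[0,0.6,0],"turn":0,"grip":2},{"slide":[0,1.2,0],"turn":0,"grip":2},{"slide":[0,1.8,0],"turn":0,"grip":2},{"slide":[0,2.4,0],"turn":0,"grip":2},{"slide":[0,3,0],"turn":0,"grip":2},{"slide":[0,3.6,0],"turn":0,"grip":2},{"slide":[0,4.2,0],"turn":0,"grip":2},{"slide":[0,4.8,0],"turn":0,"grip":2},{"slide":[0,5.4,0],"turn":0,"grip":2},{"slide":[0,6.0,0],"turn":0,"grip":2},{"slide":[0,6.4,0],"turn":0,"grip":2},{"slide":[0,6.4,0],"turn":0,"grip":2}]'
python3 -c "
from h import *
p=jig(0,-98);go(*p,.0909,np.pi+.079)"
```

```text
time: 20.1
eef_pos: [0.5982, -0.0521, 0.0897]
tcp_rot: [-0.04, 0.999, 0.0, 0.001]
contact_force: [4.7, 0.5, 6.2]
opening: 0.32
finger_force: 72.0
slide [  0.05 -12.89  -0.12] turn 0.001 | tcp [ 0.5982 -0.0521  0.0897] psi 3.221 q6 -1.91 t 20.1 F [4.7 0.5 6.2] open 27.2
```

```bash
python3 -m inch '[{"slide":[0,-0.5,0],"turn":0,"grip":2},{"slide":[0,-1.2,0],"turn":0,"grip":2},{"slide":[0,-1.9,0],"turn":0,"grip":2},{"slide":[0,-2.6,0],"turn":0,"grip":2},{"slide":[0,-3.3,0],"turn":0,"grip":2},{"slide":[0,-4,0],"turn":0,"grip":2},{"slide":[0,-4.7,0],"turn":0,"grip":2},{"slide":[0,-5.4,0],"turn":0,"grip":2},{"slide":[0,-6.1,0],"turn":0,"grip":2},{"slide":[0,-6.8,0],"turn":0,"grip":2},{"slide":[0,-7.5,0],"turn":0,"grip":2},{"slide":[0,-8.2,0],"turn":0,"grip":2},{"slide":[0,-8.9,0],"turn":0,"grip":2},{"slide":[0,-9.6,0],"turn":0,"grip":2},{"slide":[0,-10.3,0],"turn":0,"grip":2},{"slide":[0,-11,0],"turn":0,"grip":2},{"slide":[0,-11.7,0],"turn":0,"grip":2},{"slide":[0,-12.4,0],"turn":0,"grip":2},{"slide":[0,-12.8,0],"turn":0,"grip":2},{"slide":[0,-12.8,0],"turn":0,"grip":2}]'
python3 -m inch '[{"slide":[0,0,-1],"turn":0,"grip":2},{"slide":[0,0,-3],"turn":0,"grip":2},{"slide":[0,0,-6],"turn":0,"grip":2},{"slide":[0,0,-10],"turn":0,"grip":2},{"slide":[0,0,-12],"turn":0,"grip":2},{"slide":[0,0,-12],"turn":0,"grip":2}]'
python3 - <<'E'
from h import *
go(.4506,.2093,.212,2.986)
for n in("side","scene"):
    im,d,K,W=cam(n); P=pts(d,K,W); 
    c,s=np.cos(JY),np.sin(JY); Q=P[...,:2]-J; X=(Q@np.array([c,s]))*1000; Y=(Q@np.array([-s,c]))*1000
    ref=(abs(X)<50)&(Y>50)&(Y<75); z0=np.median(P[ref][:,2])
    for y in(-95,-65,-35,-5,25):
        m=(abs(X)<38)&(abs(Y-y)<9)&(P[...,2]<.04)&(P[...,2]>.005); print(n,y,m.sum(),((np.median(P[m][:,2])-z0)*1000).round(2))
    if n=="side": save("p3",cv2.resize(im[150:300,190:390],(800,600),interpolation=2))
E
```

```text
time: 22.1
eef_pos: [0.6079, -0.1806, 0.0895]
tcp_rot: [-0.039, 0.999, 0.0, -0.0]
contact_force: [3.5, 0.9, 5.7]
opening: 0.32
finger_force: 71.8
time: 22.7
eef_pos: [0.607, -0.1801, 0.2103]
tcp_rot: [-0.04, 0.999, 0.0, -0.001]
contact_force: [0.4, -0.1, -4.0]
opening: 0.321
finger_force: 70.8
slide [12.49 40.07 -0.12] turn 0.235 | tcp [ 0.607  -0.1801  0.2103] psi 3.221 q6 -2.1 t 22.7 F [ 0.4 -0.1 -4. ] open 27.3
side -95 109 0.87
side -65 129 0.81
side -35 140 0.77
side -5 142 0.95
side 25 154 0.68
scene -95 133 0.98
scene -65 139 0.83
scene -35 153 0.92
scene -5 162 0.84
scene 25 167 0.84
```

View pics/p3.png

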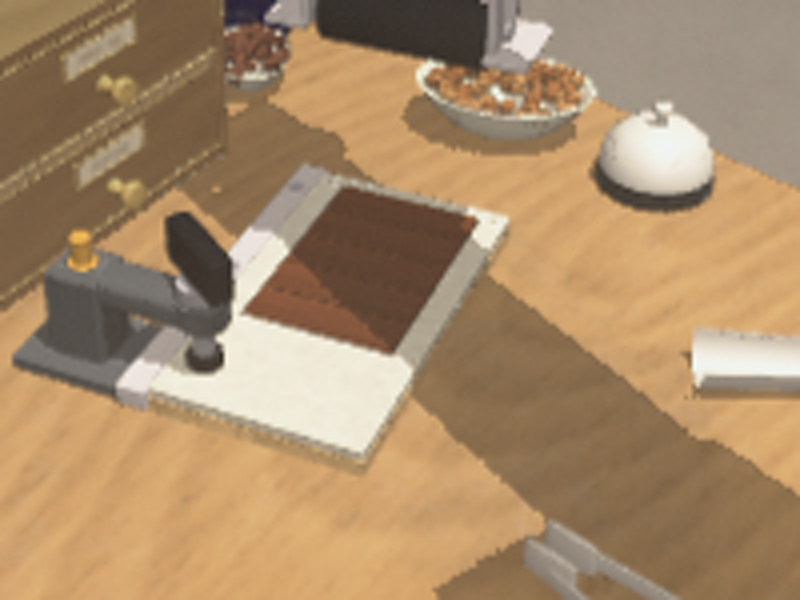

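All five panels are about 0.9 mm above the board, i.e. pressed home, the tab is out at (80,250), and the board is still at the fence. Next I return the roller.

```bash
python3 -m inch '[{"slide":[0.5,2,0],"turn":0.02,"grip":2},{"slide":[1.5,5,0],"turn":0.04,"grip":2},{"slide":[2.6,8.5,0],"turn":0.06,"grip":2},{"slide":[3.7,12,0],"turn":0.08,"grip":2},{"slide":[4.8,15.5,0],"turn":0.1,"grip":2},{"slide":[5.9,19,0],"turn":0.12,"grip":2},{"slide":[7,22.5,0],"turn":0.15,"grip":2},{"slide":[8.1,26,0],"turn":0.17,"grip":2},{"slide":[9.2,29.5,0],"turn":0.19,"grip":2},{"slide":[10.3,33,0],"turn":0.21,"grip":2},{"slide":[11.4,36.5,0],"turn":0.235,"grip":2},{"slide":[12.2,39,0],"turn":0.235,"grip":2},{"slide":[12.5,40.1,0],"turn":0.235,"grip":2},{"slide":[12.5,40.1,0],"turn":0.235,"grip":2},{"slide":[12.5,40.1,0],"turn":0.235,"grip":2}]'
python3 -c "
from h import *
go(.4506,.2093,.0908,2.986)"
```

```text
time: 24.3
eef_pos: [0.451, 0.2083, 0.2076]
tcp_rot: [0.078, 0.997, -0.001, -0.002]
contact_force: [0.3, -0.1, -4.1]
opening: 0.319
finger_force: 70.6
slide [ 0.02  0.12 11.68] turn -0.0 | tcp [0.451  0.2083 0.2076] psi 2.986 q6 -1.19 t 24.3 F [ 0.3 -0.1 -4.1] open 27.1
```

```bash
python3 -m inch '[{"slide":[0,0.1,3],"turn":0,"grip":2},{"slide":[0,0.1,6],"turn":0,"grip":2},{"slide":[0,0.1,9],"turn":0,"grip":2},{"slide":[0,0.1,10.5],"turn":0,"grip":2},{"slide":[0,0.1,11],"turn":0,"grip":2},{"slide":[0,0.1,11],"turn":0,"grip":2}]'
python3 -m inch '[{"slide":[0,0,0.2],"turn":0,"grip":2},{"slide":[0,0,0.4],"turn":0,"grip":2},{"slide":[0,0,0.5],"turn":0,"grip":2},{"slide":[0,0,0.5],"turn":0,"grip":2}]'
```

```text
time: 24.9
eef_pos: [0.4519, 0.2091, 0.0985]
tcp_rot: [0.079, 0.997, -0.0, -0.001]
contact_force: [-0.0, 0.7, -4.1]
opening: 0.313
finger_force: 70.5
time: 25.3
eef_pos: [0.4521, 0.2102, 0.0947]
tcp_rot: [0.078, 0.997, 0.0, 0.0]
contact_force: [-0.8, -0.1, -4.1]
opening: 0.319
finger_force: 70.6
```

```bash
python3 -m inch '[{"slide":[0.1,-0.1,0.1],"turn":0,"grip":2},{"slide":[0.1,-0.1,0.2],"turn":0,"grip":2},{"slide":[0.1,-0.1,0.3],"turn":0,"grip":2},{"slide":[0.1,-0.1,0.3],"turn":0,"grip":2}]' | sed -n '2p;4p'
python3 -m inch '[{"slide":[0,0,0.1],"turn":0,"grip":2},{"slide":[0,0,0.1],"turn":0,"grip":2}]'| sed -n '2p;4p'
```

```text
eef_pos: [0.4506, 0.2093, 0.0912]
contact_force: [-0.7, 0.7, -4.9]
eef_pos: [0.451, 0.2094, 0.0909]
contact_force: [-1.6, -1.1, -1.0]
```

```bash
python3 -m inch '[{"slide":[0,0,0.07],"turn":0,"grip":2},{"slide":[0,0,0.07],"turn":0,"grip":2}]'| sed -n '2p;4p'
python3 -m inch '[{"slide":[0,0,0],"turn":0,"grip":3.2},{"slide":[0,0,0],"turn":0,"grip":4},{"slide":[0,0,0],"turn":0,"grip":6},{"slide":[0,0,0],"turn":0,"grip":8.5},{"slide":[0,0,0],"turn":0,"grip":8.5},{"slide":[0,0,-3],"turn":0,"grip":8.5},{"slide":[0,0,-7],"turn":0,"grip":8.5},{"slide":[0,0,-12],"turn":0,"grip":8.5},{"slide":[0,0,-15],"turn":0,"grip":8.5},{"slide":[0,0,-15],"turn":0,"grip":8.5}]' | sed -n '1,2p;4p'
python3 rl.py
python3 - <<'E'
from h import *
im,d,K,W=cam("side"); save("end",cv2.resize(im[100:400,120:520],(800,600),interpolation=2))
E
```

```text
eef_pos: [0.451, 0.2095, 0.0908]
contact_force: [-5.1, -1.3, 5.0]
time: 27.1
eef_pos: [0.4538, 0.2101, 0.2461]
contact_force: [0.4, -0.2, -0.3]
handle [451.5 209.9] [26.5 73.3] yaw -0.171 z 0.1267
frame [452.3 210.2] [ 63.  164.5] yaw -0.152 z 0.0815
rest [450.  212.7] [ 69.3 171.3] yaw -0.125 z 0.0809
```

View pics/end.png

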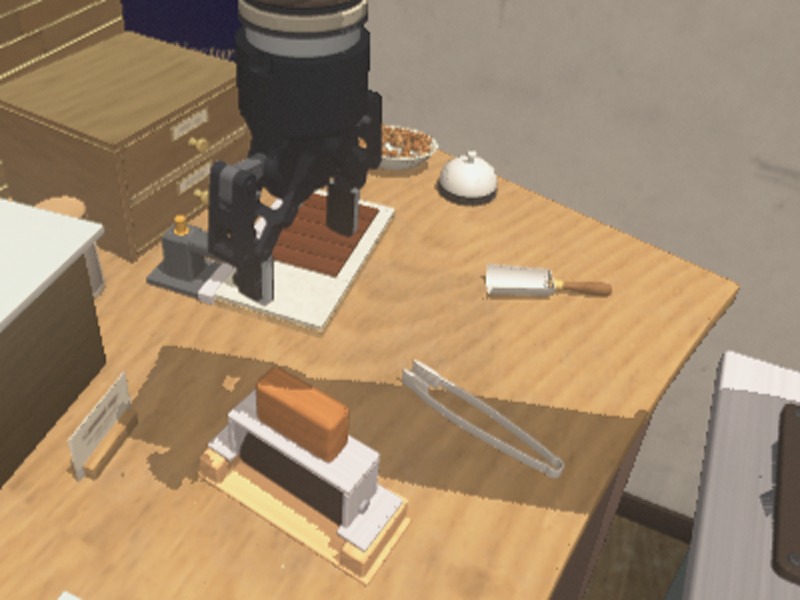

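The roller stands upright on both rails at (310,455), the tab is out at (180,225), the panels are down, and the bystanders haven't moved. Handing in.

```bash
python3 -c "
from plant import ctrl
print(ctrl.sign_off())"
```

```text
the job is handed in; nothing more can be done
None
```

The job is done and handed in at about 27 s: the board is against the fence, the clamp is tight with its tab out, all five panels are pressed home, the roller stands upright on its rest, and the bell, bowl and card stand were not touched.

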